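# Key on the base-code reader and hold a sample bottle over its window

### The arm

A 6-joint arm with a two-finger parallel gripper is mounted at the origin on a cart in front of the work surface, level with it; the furniture and walls round the work are solid. World frame = base frame: x ahead of the robot, y to its left, z up, the work surface at z = 0. Lengths are in m, angles in rad, forces in N, time in s.
With the tool pointing down it reaches from about 0.425 to 0.95 m from the base axis. Payload 3.5 kg.
Tool frame: the origin (TCP) lies at the very end of the fingers, on their centre line; the grasp point (between the pads) lies 19 mm behind it; z points along the fingers, y is the direction in which the jaws open and shut (so a half turn about z gives the same grasp; the last joint's range is limited). The gripper opens to 85 mm and grips with 20 to 120 N. Pads are 22 mm wide; open, the fingers measure 114 mm over their backs; the gripper's body (76 mm by 85 mm) begins 54 mm behind the grasp point. The pads swing forward as they close: fully open they stand 13 mm farther back than shut.
Start: joints at [-1.464, 0.286, 1.577, -0, 1.279, -0.15], TCP at [0.171, -0.653, 0.231] pointing down, gripper open.
Joint ranges: [-2.77, 2.77], [-0.9, 2.22], [0.21, 2.48], [-1.53, 4.67], [0.24, 2.81], [-2.84, 2.84]. Speed limits (rad/s): [2.79, 2.79, 3.14, 3.14, 3.14, 3.14].

### API

Orientations are given as a unit quaternion [x, y, z, w].
In Python, from plant import ctrl, imaging gives the robot as it stands.
- The arm moves only by the shell command python3 -m creep 'ROWS' [OPENING] [FORCE]. ROWS is JSON, one flat list of numbers, 4 for each row, row after row: the shift along the tool's x, y, z in units of 25 mm (1.0 is 25 mm), then the turn about the tool's z in units of 5 degrees (1.0 is 5 degrees). A call has 1 to 20 rows; each row is the pose to reach, as a shift and turn from the pose commanded when the call began, along the tool's axes at that moment; what a row does not reach only later rows make up. A row lasts 1/12 s, in which the tool goes at most 41.7 mm and 7.16 degrees, less where a joint would pass 70% of its speed; a pose out of reach is approached as far as the arm can. A call with a gripper value outside its range is refused whole. OPENING is the closure in counts, from 0 (fully open) to 255 (shut), set as the call begins (- or left out, the last holds). The fingers move at their own pace and stop on an object; FORCE is the grip in N (left out, the last holds). Time passes only in rows, so rows that repeat a pose let the fingers close. It gives the time, the measured TCP pose, the force and the opening at its end, in the units of the state.
- ctrl.get_state(): the state, without advancing time (a new reading comes with each control period).
- imaging.read_camera(name): name is "scene" or "top"; returns the picture (480x640x3 uint8, red, green, blue); there is no depth.
- imaging.camera_info(name): a dict with "intrinsics" (3x3 intrinsics, pixels), "distortion" ([k1, k2, p1, p2, k3] as OpenCV has them; the pictures are not rectified), "origin" and "attitude" of the camera in the world. Camera axes: x right, y down, z forward; pixel columns grow to the right and rows downward; lengths in m; the calibration is good to about 2 mm. A picture is of the moment at which its call begins. camera_info takes no time and is no camera call.
- ctrl.sign_off(): hands the job in, once; it reports no verdict.
Trained networks look in the newest picture that a camera, given by its name, has taken for a name from the list of things; names that differ only in an ending like _2 or _b are one class to them, and where a whole thing is asked for, a point or a joint stands for the part that bears it (a point fixed in the world has none). Each returns a list of dicts, best first, with "p" (0 to 1); they miss things now and then, are a little off and sometimes report something else, mostly with a low value. They report only what shows in the picture. A call takes as long as a camera call. They do not tell look-alikes from the thing itself.
- imaging.silhouettes(camera, name): "mask" (480x640 bool, what is visible of it) and "uv" ([column, row] in pixels, amid what is visible of it).
The state is a dict: "time": time; "qpos": joint angles; "dq": joint speeds; "joint_efforts": joint torques, N m; "eef_pos": TCP position; "tcp_rot": TCP orientation; "contact_force": force on the tool from outside, world axes, zero at the start; "wrist_torque": the same for the moment, N m; "opening": opening from 0.0 (shut) to 1.0 (fully open).
Only numpy, scipy, OpenCV 4.12 (cv2) and the standard library are available. Lean on these libraries where they do the work, as an engineer would, in place of code of your own. Each camera call takes 0.05 s, during which the arm holds its last target.

### The job

Switch on the base-code reader: take the key from its wooden stand, push it fully down into the slot of the reader's key switch, turn it clockwise as far as it goes and leave it there. Then lift the small brown sample bottle over the row of jars without knocking them, and hold it upright and centred just above the reader's round window, its base about a centimetre clear of the glass and never touching the reader. Finish while still holding it there: do not put it down or let go.

Things in the scene. Friction and masses are not known exactly. Their poses are not given: they have to be found in the camera images.
- key_head (a point): Key standing upright, blade down, in its stand. This point: centre of its flat black plastic head, 30 mm wide along x, 10 mm thick along y (pinch it there), 34 mm tall (17 mm above and below this point). A round steel shoulder under the head, 18 mm across, has its underside 22 mm below this point. z points up. Either way round is the same; about 30 g
- key: The same key; origin at the tip of its blade, 40 mm below the head's centre. The flat steel blade is 12 mm wide along x, 5 mm thick along y, 18 mm long, with a narrowed tip (9 x 2.5 mm)
- key_stand: Fixed wooden block, 44 x 44 mm, 30 mm tall, with a 50 mm square foot, in front of the balance; a slot in its top holds the key's blade, 18 mm deep (lift the key straight up). Origin at the centre of its underside, x along the slot
- switch_slot (a point): Mouth of the slot in the key switch: centre of the top of a round metal cylinder, 38 mm across, 25 mm tall, on the near end of the reader, 60 mm above the bench. x runs along the slot, z up; turns with the switch. Slot 13.8 x 6.8 mm, 21 mm deep, mouth chamfered 2.5 mm. Key fully in: its shoulder rests here, the head's centre 22 mm above
- switch (a joint): Angle of the key switch, rad: 0 fully off, grows as it turns clockwise seen from above, 1.2 (about 70 degrees) is the stop, fully on. Starts between 0 and 0.3. Friction about 0.05 N m; stays where it is left. The key has play in the slot and must turn up to about 0.3 rad farther than the switch
- reader: Base-code reader, fixed grey low housing 180 mm long (x), 100 mm wide (y), top face 35 mm above the bench; origin at the centre of its underside. The key switch is at its end nearer the robot (x = -48 mm), the window at its far end (x = +48 mm)
- reader_window (a point): Centre of the reader's round window, at the top of the glass, 37.5 mm above the bench; black bezel 54 mm across. z up
- sample_center (a point): Centre, half-way up, of the small brown glass sample bottle with a narrower white cap: 42 mm across up to 79 mm, 85 mm tall in all, so its base is 42.5 mm below this point; weighs 0.05 to 0.12 kg. z up
- sample: The same bottle; origin at the centre of its base
- row_a_top (a point): Centre of the top of the lid of one of three loose ink jars, about 63 to 70 mm across and 72 to 76 mm tall, that stand in a row away from the robot, between bottle and reader
- row_b_top (a point): Centre of the top of the lid of one of three loose ink jars, about 63 to 70 mm across and 72 to 76 mm tall, that stand in a row away from the robot, between bottle and reader
- row_c_top (a point): Centre of the top of the lid of one of three loose ink jars, about 63 to 70 mm across and 72 to 76 mm tall, that stand in a row away from the robot, between bottle and reader
Mind the look-alikes: they are no part of the job. Leave any blue look-alike of the part that bears row_b_top alone.

How it is judged:
On the way, in this order (a step that is already met when the one before it is completed fails the run):
1. the key is fully down in the slot of the switch (z of key_head in the frame of switch_slot below 0.027 m and horizontal distance between key_head and switch_slot below 0.006 m and angle between key_head's own z axis and vertical below 0.2 rad), for 0.1 s.
2. the switch is turned fully on with the key in it (all of step 1 and value of joint switch above 1 rad), for 0.1 s.
3. the bottle passes over the row of jars, its base above their lids (height (world z) of sample_center above 0.1185 m and (horizontal distance between sample_center and row_a_top below 0.08 m or horizontal distance between sample_center and row_b_top below 0.08 m or horizontal distance between sample_center and row_c_top below 0.08 m)), for 0.05 s.
At the end, for the whole second after the job is handed in: Bottle held by the fingers, still, upright within 0.15 rad, within 10 mm of the window axis, base 3 to 25 mm above the glass, touching neither reader nor key; key fully in the switch (head centre under 27 mm above the slot mouth, within 6 mm of its axis, upright); switch beyond 1.0 rad (all of step 2 and z of sample_center in the frame of reader_window between 0.0455 and 0.0675 m and horizontal distance between sample_center and reader_window below 0.01 m and angle between sample_center's own z axis and vertical below 0.15 rad and linear speed of sample below 0.03 m/s and contact force between sample and the fingers above 1 N and contact force between sample and reader below 0.05 N and contact force between sample and key below 0.05 N); the arm keeps its last pose, push and grip.
It fails at once if the bottle touches the reader (contact force between sample and reader above 0.5 N).
It fails at once if a jar of the row is knocked: moved more than 15 mm or tipped (distance of any of row_a_top, row_b_top, row_c_top from where it was at the start of the episode above 0.015 m or angle between any of row_a_top, row_b_top, row_c_top's own z axis and vertical above 0.25 rad).
It also fails if it takes over 56 s, if anything falls off the work surface, if the arm or the gripper's body presses on something with over 40 N, if the wrist force passes 120 N, or if a joint passes its speed limit or range.

## Working session

There is one attempt and no reset: what is moved stays moved. The work goes in short steps, Python scripts to look and compute and a shell command to move; the robot and the scene stay as the last step left them, time stands still between calls to the robot, and variables do not carry over. Pictures are saved under pics/ and viewed, and the job is handed in when it is done.

```bash
ls; mkdir -p pics
python3 - <<'E'
from plant import ctrl, imaging
import cv2
print(ctrl.get_state())
for n in ("scene","top"):
    print(n,imaging.camera_info(n))
    im=imaging.read_camera(n); cv2.imwrite(f"pics/{n}0.png",im[:,:,::-1])
E
```

```text
pics
{'time': 0.0, 'qpos': array([-1.46396665e+00,  2.87186778e-01,  1.57817085e+00, -9.33929534e-06,
        1.27861061e+00, -1.50015893e-01]), 'dq': array([-0.00053701, -0.0004624 , -0.00016451, -0.0002389 ,  0.00015264,
       -0.00329089]), 'joint_efforts': array([ 1.18048159e-03, -4.05979013e+01, -2.92624801e+01, -3.14090369e-05,
        5.86417853e-03, -4.28922348e-06]), 'eef_pos': array([ 0.17141601, -0.65219204,  0.22993644]), 'tcp_rot': array([ 9.91764249e-01,  1.28071326e-01,  2.11770487e-05, -1.18761211e-03]), 'contact_force': array([ 0.02021931,  0.43794186, -0.24463451]), 'wrist_torque': array([-0.02814189, -0.01444304, -0.01559849]), 'opening': 1.0013638247835743}
scene {'intrinsics': array([[549.82523409,   0.        , 325.48011526],
       [  0.        , 549.82523409, 245.72502141],
       [  0.        ,   0.        ,   1.        ]]), 'distortion': array([0.01098007, 0.        , 0.        , 0.        , 0.        ]), 'origin': array([-0.43084413,  0.73946064,  0.80535598]), 'attitude': array([-0.39438778,  0.78373774, -0.4252203 ,  0.22226364])}
top {'intrinsics': array([[513.98488295,   0.        , 320.24615279],
       [  0.        , 513.98488295, 234.44052111],
       [  0.        ,   0.        ,   1.        ]]), 'distortion': array([0.01711046, 0.        , 0.        , 0.        , 0.        ]), 'origin': array([0.31988299, 0.10260357, 1.20605922]), 'attitude': array([-0.69828846,  0.71286506, -0.04612348,  0.04570836])}
```

View pics/scene0.png

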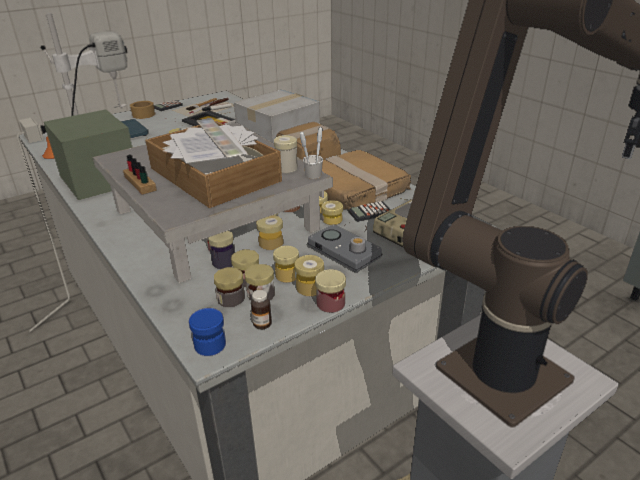

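View pics/top0.png

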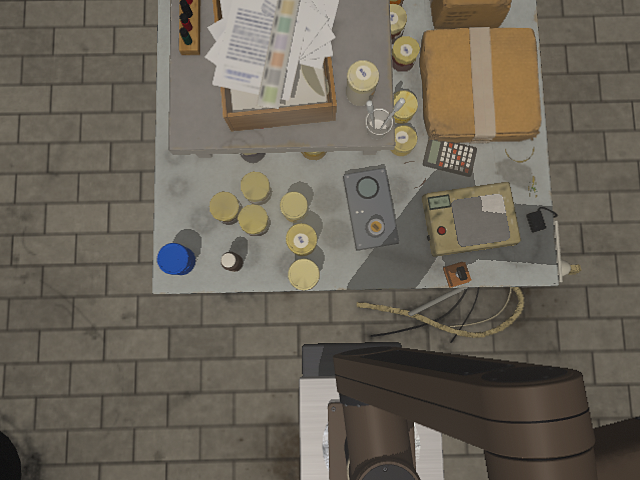

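The top view shows the bottle at (231,261), the row of jars at (294,206), (301,238) and (303,273), the reader at (371,207) with its switch at (375,227), and the key stand at (457,273). A shelf overhangs the far side (rows <152), and the blue look-alike is at (176,258).

```bash
cat > h.py <<'E'
from plant import ctrl, imaging
import numpy as np, cv2
from scipy.spatial.transform import Rotation as R
def ray(cam,uv):
    c=imaging.camera_info(cam)
    p=cv2.undistortPoints(np.array([[uv]],float),c["intrinsics"],c["distortion"])[0,0]
    d=R.from_quat(c["attitude"]).as_matrix()@np.array([p[0],p[1],1])
    return np.array(c["origin"]),d
def atz(cam,uv,z):
    o,d=ray(cam,uv); return o+d*(z-o[2])/d[2]
def proj(cam,P):
    c=imaging.camera_info(cam); r=R.from_quat(c["attitude"]).as_matrix().T
    rv=cv2.Rodrigues(r)[0]; t=-r@np.array(c["origin"])
    return cv2.projectPoints(np.array(P,float).reshape(-1,3),rv,t,c["intrinsics"],np.array(c["distortion"]))[0][:,0]
def tri(uv1,uv2):
    o1,d1=ray("scene",uv1);o2,d2=ray("top",uv2)
    s=np.linalg.lstsq(np.c_[d1,-d2],o2-o1,rcond=None)[0]
    a=o1+d1*s[0];b=o2+d2*s[1]; return (a+b)/2,np.linalg.norm(a-b)
E
python3 - <<'E'
from h import *
import pickle
out={}
H=dict(key_head=.069,key=.05,key_stand=.03,switch_slot=.06,reader=.035,reader_window=.0375,sample=.085,row_a_top=.074)
for cam in ("top","scene"):
    imaging.read_camera(cam)
    for n in H:
        for d in imaging.silhouettes(cam,n):
            if d["p"]<.15: continue
            m=d["mask"]; ys,xs=np.nonzero(m)
            print(cam,n,round(d["p"],2),np.round(d["uv"],1),m.sum(),(xs.min(),xs.max(),ys.min(),ys.max()),np.round(atz(cam,d["uv"],H[n])[:2],3))
            out.setdefault((cam,n),[]).append(d)
pickle.dump(out,open("m.pkl","wb"))
for n,(x0,x1,y0,y1) in {"reader":(330,410,150,260),"stand":(430,490,250,295),"bot":(150,330,180,295)}.items():
    im=cv2.imread("pics/top0.png")[y0:y1,x0:x1]
    k=min(800//(x1-x0),600//(y1-y0)); cv2.imwrite(f"pics/c_{n}.png",cv2.resize(im,None,fx=k,fy=k,interpolation=cv2.INTER_CUBIC))
for n,(x0,x1,y0,y1) in {"sreader":(300,430,210,280)}.items():
    im=cv2.imread("pics/scene0.png")[y0:y1,x0:x1]
    k=min(800//(x1-x0),600//(y1-y0)); cv2.imwrite(f"pics/c_{n}.png",cv2.resize(im,None,fx=k,fy=k,interpolation=cv2.INTER_CUBIC))
E
```

```text
top key_head 0.69 [461.2 274.3] 80 (np.int64(457), np.int64(465), np.int64(268), np.int64(278)) [ 0.373 -0.209]
top key 0.65 [459.6 272.7] 89 (np.int64(457), np.int64(465), np.int64(267), np.int64(278)) [ 0.378 -0.21 ]
top key_stand 0.7 [232.8 259.9] 374 (np.int64(221), np.int64(243), np.int64(251), np.int64(271)) [0.419 0.302]
top key_stand 0.67 [453.4 273.6] 382 (np.int64(443), np.int64(470), np.int64(262), np.int64(286)) [ 0.377 -0.202]
top switch_slot 0.55 [372.7 226.1] 246 (np.int64(367), np.int64(384), np.int64(218), np.int64(235)) [ 0.486 -0.018]
top reader 0.88 [370.8 211.4] 3395 (np.int64(343), np.int64(398), np.int64(168), np.int64(250)) [ 0.524 -0.018]
top reader_window 0.75 [367.9 208.6] 3411 (np.int64(342), np.int64(398), np.int64(168), np.int64(250)) [ 0.53  -0.011]
top reader_window 0.39 [460.3 273.4] 109 (np.int64(456), np.int64(466), np.int64(267), np.int64(279)) [ 0.377 -0.215]
top sample 0.62 [229.7 260.8] 347 (np.int64(221), np.int64(243), np.int64(252), np.int64(271)) [0.412 0.299]
top row_a_top 0.79 [302.7 274.1] 813 (np.int64(288), np.int64(319), np.int64(259), np.int64(290)) [0.381 0.141]
top row_a_top 0.62 [229.3 261.3] 342 (np.int64(220), np.int64(243), np.int64(253), np.int64(271)) [0.412 0.302]
top row_a_top 0.59 [372.9 228. ] 214 (np.int64(367), np.int64(384), np.int64(219), np.int64(235)) [ 0.48  -0.017]
scene switch_slot 0.49 [357.2 244.7] 236 (np.int64(350), np.int64(365), np.int64(236), np.int64(252)) [ 0.469 -0.005]
scene reader 0.9 [343.4 248.1] 2036 (np.int64(308), np.int64(381), np.int64(224), np.int64(272)) [0.508 0.008]
scene reader_window 0.98 [340.8 248.5] 1896 (np.int64(308), np.int64(381), np.int64(225), np.int64(269)) [0.508 0.017]
scene sample 0.57 [261.4 311.5] 682 (np.int64(251), np.int64(271), np.int64(290), np.int64(329)) [0.36  0.336]
scene row_a_top 0.92 [326.6 289.8] 1158 (np.int64(315), np.int64(345), np.int64(269), np.int64(312)) [0.35  0.177]
```

View pics/c_reader.png

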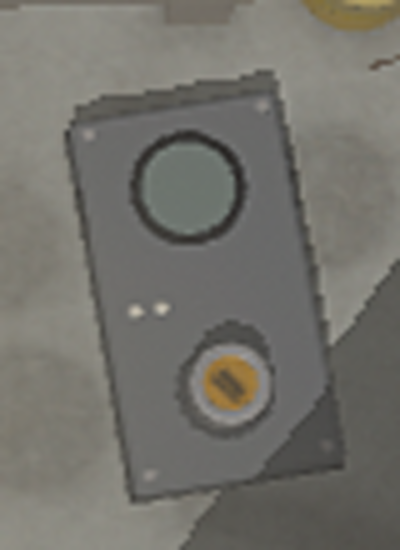

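View pics/c_stand.png

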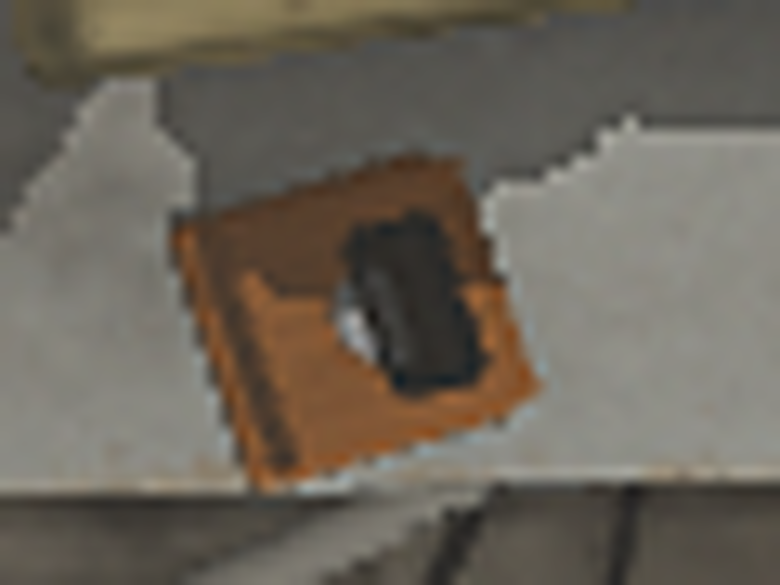

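View pics/c_bot.png

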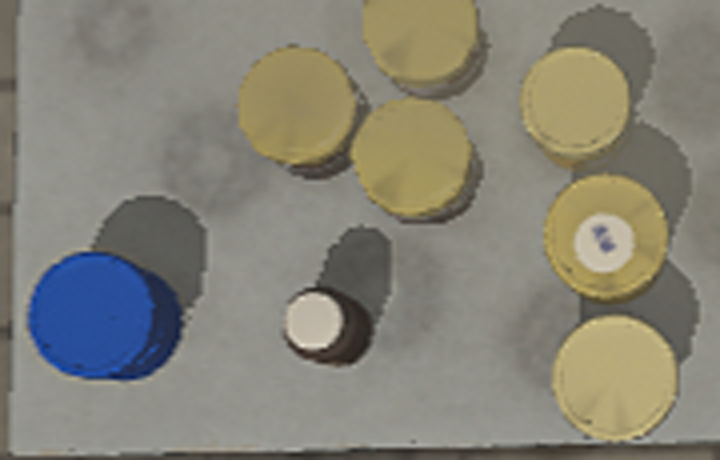

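View pics/c_sreader.png

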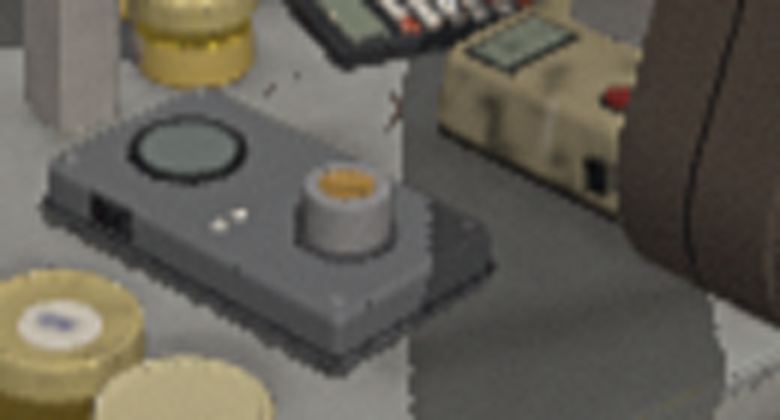

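Run:
```python
from h import *
T=cv2.imread("pics/top0.png");S=cv2.imread("pics/scene0.png")
def crop(im,c,w,h,k): 
    x0,y0=c[0]-w//2,c[1]-h//2
    return cv2.resize(im[y0:y0+h,x0:x0+w],None,fx=k,fy=k,interpolation=cv2.INTER_NEAREST)
a=crop(T,(376,227),26,26,15);b=crop(T,(460,272),26,26,15)
c=crop(S,(357,241),26,26,15)
cv2.imwrite("pics/z1.png",np.hstack([a,b]));cv2.imwrite("pics/z2.png",c)
# reader fit
obs=[("top",(367.3,187.1),(.048,0,.0375)),("top",(375.9,226.5),(-.048,0,.06)),
("scene",(331,234.8),(.048,0,.0375)),("scene",(357.4,240.6),(-.048,0,.06)),
("top",(343.7,175.3),(.09,.05,.035)),("top",(384.6,167.4),(.09,-.05,.035)),("top",(398.2,242.7),(-.09,-.05,.035)),("top",(356.2,249.6),(-.09,.05,.035))]
from scipy.optimize import least_squares
def P(x,l): 
    c,s=np.cos(x[2]),np.sin(x[2]);return [x[0]+c*l[0]-s*l[1],x[1]+s*l[0]+c*l[1],l[2]]
f=lambda x:np.concatenate([proj(cam,P(x,l))[0]-uv for cam,uv,l in obs])
r=least_squares(f,[.52,-.01,.2],x_scale=.01)
print(r.x,np.round(r.fun.reshape(-1,2),1))
for l in [(.048,0,.0375),(-.048,0,.06)]: print(P(r.x,l))
print(atz("top",(367.3,187.1),.0375),atz("top",(375.9,226.5),.06),tri((331,234.8),(367.3,187.1)),tri((357.4,240.6),(375.9,226.5)))
```

```text
[ 0.53219924 -0.01667587  0.14275592] [[-0.5  0.6]
 [-0.8  0.2]
 [ 1.4 -1.2]
 [ 1.5 -0.8]
 [-1.3 -1.4]
 [ 0.  -0.3]
 [ 0.5 -0. ]
 [-0.5  0.1]]
[np.float64(0.5797109681895773), np.float64(-0.009846834665434675), 0.0375]
[np.float64(0.48468751224377743), np.float64(-0.023504902615061215), 0.06]
[ 0.58107437 -0.01108666  0.0375    ] [ 0.48509497 -0.02533248  0.06      ] (array([ 0.58355689, -0.01028205,  0.03150616]), np.float64(0.0035878741614660337)) (array([ 0.48724539, -0.02389104,  0.05602862]), np.float64(0.00491606548594269))
```

View pics/z1.png

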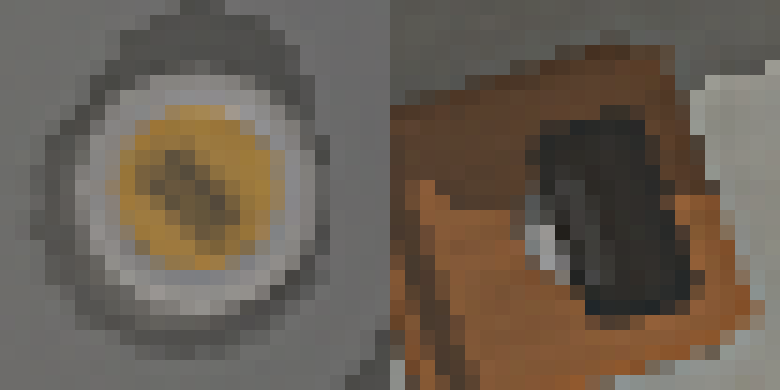

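View pics/z2.png

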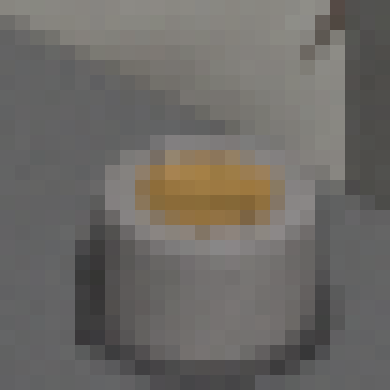

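```bash
cat > fit.py <<'E'
from h import *
from scipy.optimize import minimize
T=cv2.imread("pics/top0.png").astype(int)
def hullmask(cam,pts,sh,x0,y0,k):
    uv=(proj(cam,pts)-[x0,y0]+.5)*k
    m=np.zeros((sh[0]*k,sh[1]*k),np.uint8)
    cv2.fillConvexPoly(m,cv2.convexHull(np.round(uv*16).astype(np.int32)),255,shift=4)
    return cv2.resize(m,(sh[1],sh[0]),interpolation=cv2.INTER_AREA)/255
def box(p,lx,ly,z0,z1):
    c,s=np.cos(p[2]),np.sin(p[2]);o=[]
    for a in(-1,1):
        for b in(-1,1):
            for z in(z0,z1):
                X,Y=a*lx/2,b*ly/2;o.append([p[0]+c*X-s*Y,p[1]+s*X+c*Y,z])
    return o
def fitbox(cam,img,tgt,x0,y0,lx,ly,z0,z1,g):
    best=None
    for yaw in np.arange(g[2]-.3,g[2]+.31,.1):
        r=minimize(lambda p:((hullmask(cam,box(p*[.01,.01,.1],lx,ly,z0,z1),tgt.shape,x0,y0,8)-tgt)**2).sum(),np.array([g[0],g[1],yaw])/[.01,.01,.1],method="Nelder-Mead",options=dict(initial_simplex=None,xatol=1e-3,fatol=1e-3))
        if best is None or r.fun<best.fun:best=r
    return best.x*[.01,.01,.1],best.fun
E
python3 - <<'E'
from fit import *
x0,y0=447,259
c=T[y0:y0+26,x0:x0+26]
# dark grey head: low saturation & dark
br=c.max(2); sat=c.max(2)-c.min(2)
t=((br<75)&(sat<22)).astype(float); t[:6]=0
n,l,st,_=cv2.connectedComponentsWithStats(t.astype(np.uint8)); i=1+np.argmax(st[1:,4]); t=(l==i).astype(float)
print(t.sum()); print("\n".join("".join(".#"[int(v)] for v in r) for r in t))
print("head",fitbox("top",T,t,x0,y0,.030,.010,.035,.069,(.373,-.209,.2)))
# stand 44 top
H=cv2.cvtColor(T.astype(np.uint8),cv2.COLOR_BGR2HSV)[255:295,435:480]
t=((H[...,0]<16)&(H[...,1]>90)).astype(float)
t=cv2.morphologyEx(t.astype(np.uint8),cv2.MORPH_CLOSE,np.ones((11,11))).astype(float)
print("\n".join("".join(".#"[int(v)] for v in r) for r in t))
print("stand",fitbox("top",T,t,435,255,.044,.044,0,.03,(.377,-.202,.2)))
# slot
c=T[214:240,363:389].astype(float)
b=c[...,2]; yy,xx=np.mgrid[:26,:26]
w=np.clip(140-b,0,60)*(np.hypot(xx-12.3,yy-12.6)<4.8)
mx,my=(w*xx).sum()/w.sum(),(w*yy).sum()/w.sum()
M=np.cov(np.vstack([xx.ravel(),yy.ravel()]),aweights=w.ravel()); ev,V=np.linalg.eigh(M); v=V[:,1]
p=np.array([mx+363,my+214]);a=atz("top",p+3*v,.06);bb=atz("top",p-3*v,.06);d=a-bb
print("slot px",p,ev,"yaw deg",np.degrees(np.arctan2(d[1],d[0])),atz("top",p,.06))
hs=cv2.cvtColor(T.astype(np.uint8),cv2.COLOR_BGR2HSV)[214:240,363:389]
o=(np.hypot(xx-12.5,yy-12.5)<7)&(hs[...,1]>70); print("orange c",xx[o].mean()+363,yy[o].mean()+214,atz("top",(xx[o].mean()+363,yy[o].mean()+214),.06))
E
```

```text
105.0
..........................
..........................
..........................
..........................
..........................
..........................
..........................
..............##..........
..........#######.........
..........########........
.........#########........
..........########........
..........#########.......
..........########........
..........#########.......
...........########.......
............########......
............########......
............########......
.............#######......
.............######.......
..........................
..........................
..........................
..........................
..........................
head (array([ 0.37808881, -0.21341903,  0.29664574]), np.float64(12.33442522106882))
.............................................
.............................................
.............................................
.............................................
.............................................
.............................................
...............................
[... 1128 characters left out ...]
.....#####..........................
...............#.............................
.............................................
.............................................
.............................................
.............................................
.............................................
.............................................
.............................................
stand (array([ 0.37710241, -0.21271877,  0.29819398]), np.float64(27.224405997693196))
slot px [375.23529412 226.59533469] [1.5157534  3.72021397] yaw deg 45.40651364708625 [ 0.48490916 -0.02382872  0.06      ]
orange c 375.57894736842104 226.03157894736842 [ 0.48617587 -0.02464656  0.06      ]
```

```bash
cat > go.py <<'E'
from h import *
import sys
def plan(x,y,z,yaw=None):
    s=ctrl.get_state(); r=R.from_quat(s["tcp_rot"]).as_matrix()
    d=r.T@(np.array([x,y,z])-s["eef_pos"])/.025
    cy=np.arctan2(r[1,0],r[0,0]); t=0
    if yaw is not None: t=np.degrees((cy-yaw+np.pi/2)%np.pi-np.pi/2)/5
    print("rows",np.round(d,3),round(t,3),"dist mm",np.round(np.linalg.norm(d)*25,1))
def show():
    s=ctrl.get_state(); r=R.from_quat(s["tcp_rot"]).as_matrix()
    print("t",round(s["time"],2),"p",np.round(s["eef_pos"],4),"yaw",round(np.degrees(np.arctan2(r[1,0],r[0,0])),1),"tilt",round(np.degrees(np.arccos(-r[2,2])),2),"F",np.round(s["contact_force"],1),"M",np.round(s["wrist_torque"],2),"op",round(s["opening"],3),"q6",round(s["qpos"][5],2))
if __name__=="__main__":
    a=[float(v) for v in sys.argv[1:]]
    show()
    if len(a)==4:a[3]=np.radians(a[3])
    if a: plan(*a)
E
python3 go.py .378 -.213 .11 17
python3 - <<'E'
from h import *
for z in(.15,.2,.25,.3): print(z,atz("top",(330,152),z),atz("top",(390,150),z))
print(atz("scene",(178,226),.2))
print(tri((331,182),(393,147)),tri((186,231),(168,152)))
for p in [(176,258),(294,206),(301,238),(303,273)]: print(p,np.round(atz("top",p,.074),3))
E
```

```text
t 1.0 p [ 0.1715 -0.6528  0.2313] yaw 14.7 tilt 0.0 F [0.1 0.  0.3] M [ 0.02 -0.01 -0.01] op 1.002 q6 -0.15
rows [ 12.459 -14.918   4.853] -0.457 dist mm 500.8
0.15 [0.6333154  0.07629953 0.15      ] [ 0.63496952 -0.05070508  0.15      ]
0.2 [0.61847568 0.07754491 0.2       ] [ 0.62005149 -0.04344655  0.2       ]
0.25 [0.60363597 0.0787903  0.25      ] [ 0.60513346 -0.03618803  0.25      ]
0.3 [0.58879625 0.08003569 0.3       ] [ 0.59021542 -0.0289295   0.3       ]
[0.59501223 0.39653691 0.2       ]
(array([ 0.64196861, -0.05528643,  0.15248786]), np.float64(0.00423391063414237)) (array([0.6184149 , 0.3915683 , 0.18106292]), np.float64(0.0397788546019039))
(176, 258) [0.422 0.42  0.074]
(294, 206) [0.533 0.158 0.074]
(301, 238) [0.461 0.143 0.074]
(303, 273) [0.383 0.14  0.074]
```

```bash
python3 -m creep '[3,-3.6,1.1,0, 6,-7.2,2.3,-0.2, 9,-10.8,3.5,-0.4, 12.46,-14.92,4.85,-0.46, 12.46,-14.92,4.85,-0.46, 12.46,-14.92,4.85,-0.46, 12.46,-14.92,4.85,-0.46, 12.46,-14.92,4.85,-0.46, 12.46,-14.92,4.85,-0.46, 12.46,-14.92,4.85,-0.46, 12.46,-14.92,4.85,-0.46, 12.46,-14.92,4.85,-0.46, 12.46,-14.92,4.85,-0.46, 12.46,-14.92,4.85,-0.46, 12.46,-14.92,4.85,-0.46, 12.46,-14.92,4.85,-0.46]' 100 40; python3 go.py .378 -.213 .11 17
python3 - <<'E'
from h import *
T=imaging.read_camera("top")[:,:,::-1];S=imaging.read_camera("scene")[:,:,::-1]
cv2.imwrite("pics/top1.png",T);cv2.imwrite("pics/scene1.png",S)
print(proj("top",ctrl.get_state()["eef_pos"]),proj("scene",ctrl.get_state()["eef_pos"]),proj("scene",[.378,-.213,.052]))
E
```

```text
time: 2.33
eef_pos: [0.3782, -0.2143, 0.1109]
tcp_rot: [0.989, 0.147, 0.0, 0.001]
contact_force: [-0.4, -0.6, 0.5]
opening: 0.61
t 2.33 p [ 0.3782 -0.2143  0.1109] yaw 16.9 tilt 0.1 F [-0.4 -0.6  0.5] M [ 0.02 -0.04  0.01] op 0.61 q6 0.53
rows [ 0.005 -0.052  0.034] -0.011 dist mm 1.6
[[469.224071   271.04612974]] [[444.35739648 216.32858364]] [[441.5997831  236.22122224]]
```

View pics/top1.png

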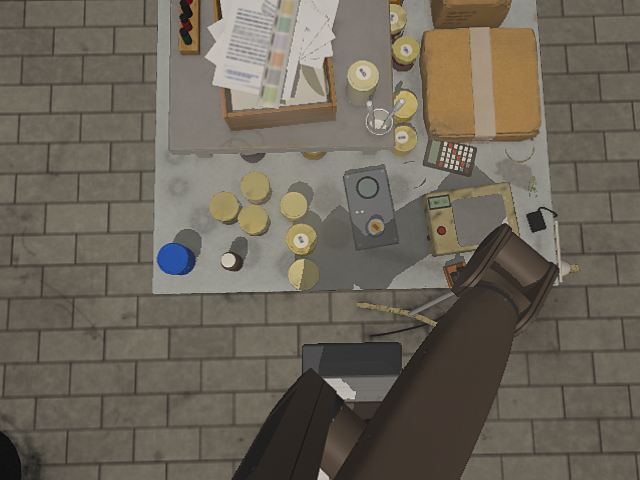

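View pics/scene1.png

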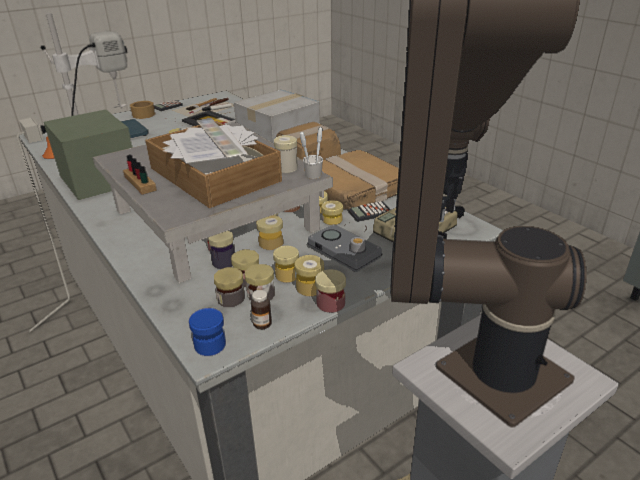

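```bash
python3 -m creep '[0,-0.05,0.7,0, 0,-0.05,1.5,0, 0,-0.05,2.3,0, 0,-0.05,2.8,0, 0,-0.05,2.8,0, 0,-0.05,2.8,0, 0,-0.05,2.8,0]' ; python3 go.py .378 -.213 .041 17;
python3 -m creep '[0,0,0,0,0,0,0,0,0,0,0,0,0,0,0,0,0,0,0,0,0,0,0,0,0,0,0,0,0,0,0,0,0,0,0,0,0,0,0,0]' 255 40; python3 go.py
```

```text
time: 3.02
eef_pos: [0.3781, -0.213, 0.0411]
tcp_rot: [0.989, 0.147, 0.001, 0.001]
contact_force: [1.0, 0.6, -0.6]
opening: 0.606
t 3.02 p [ 0.3781 -0.213   0.0411] yaw 16.9 tilt 0.1 F [ 1.   0.6 -0.6] M [ 0.09 -0.01  0.04] op 0.606 q6 0.53
rows [-0.004 -0.     0.002] -0.012 dist mm 0.1
time: 3.85
eef_pos: [0.378, -0.212, 0.0408]
tcp_rot: [0.989, 0.148, 0.0, 0.0]
contact_force: [-1.3, 1.6, 5.1]
opening: 0.108
t 3.85 p [ 0.378  -0.212   0.0408] yaw 17.0 tilt 0.03 F [-1.3  1.6  5.1] M [ 0.16  0.24 -0.05] op 0.108 q6 0.53
```

```bash
python3 -m creep '[0,0,-0.4,0, 0,0,-1.0,0, 0,0,-1.8,0, 0,0,-2.6,0, 0,0,-3.4,0, 0,0,-3.6,0, 0,0,-3.6,0, 0,0,-3.6,0]' ; python3 go.py .486 -.0245 .131 43
```

```text
time: 4.52
eef_pos: [0.3774, -0.2115, 0.1296]
tcp_rot: [0.989, 0.148, -0.0, -0.0]
contact_force: [-0.3, 0.3, -0.1]
opening: 0.11
t 4.52 p [ 0.3774 -0.2115  0.1296] yaw 17.0 tilt 0.01 F [-0.3  0.3 -0.1] M [ 0.05  0.01 -0.  ] op 0.11 q6 0.53
rows [ 6.344 -5.882 -0.055] -5.197 dist mm 216.3
```

```bash
python3 -m creep '[1,-0.9,0,-1, 2.2,-2,0,-2, 3.4,-3.2,0,-3, 4.6,-4.3,0,-4, 5.6,-5.2,0,-5, 6.34,-5.88,0,-5.2, 6.34,-5.88,0,-5.2, 6.34,-5.88,0,-5.2, 6.34,-5.88,0,-5.2]' ; python3 go.py .486 -.0245 .131 43
python3 - <<'E'
from h import *
T=imaging.read_camera("top")[:,:,::-1];S=imaging.read_camera("scene")[:,:,::-1]
cv2.imwrite("pics/top2.png",T);cv2.imwrite("pics/scene2.png",S)
cv2.imwrite("pics/scene2c.png",cv2.resize(S[170:290,280:440],None,fx=5,fy=5,interpolation=cv2.INTER_CUBIC))
p=ctrl.get_state()["eef_pos"]
print(proj("scene",[p,p+[0,0,-.029],[.486,-.0245,.06]]))
for d in imaging.silhouettes("scene","key_head")[:2]: print(d["p"],d["uv"],d["mask"].sum())
for d in imaging.silhouettes("scene","key")[:2]: print(d["p"],d["uv"],d["mask"].sum())
E
```

```text
time: 5.27
eef_pos: [0.485, -0.0249, 0.1285]
tcp_rot: [0.93, 0.367, -0.001, -0.001]
contact_force: [-1.4, -0.2, -0.5]
opening: 0.11
t 5.27 p [ 0.485  -0.0249  0.1285] yaw 43.0 tilt 0.19 F [-1.4 -0.2 -0.5] M [ 0.02  0.03 -0.02] op 0.11 q6 0.56
rows [ 0.038  0.016 -0.102] 0.003 dist mm 2.7
[[359.94982806 215.82578914]
 [359.70891214 225.87279139]
 [358.88497792 239.4403094 ]]
0.52 [357.2, 224.0] 52
```

View pics/scene2c.png

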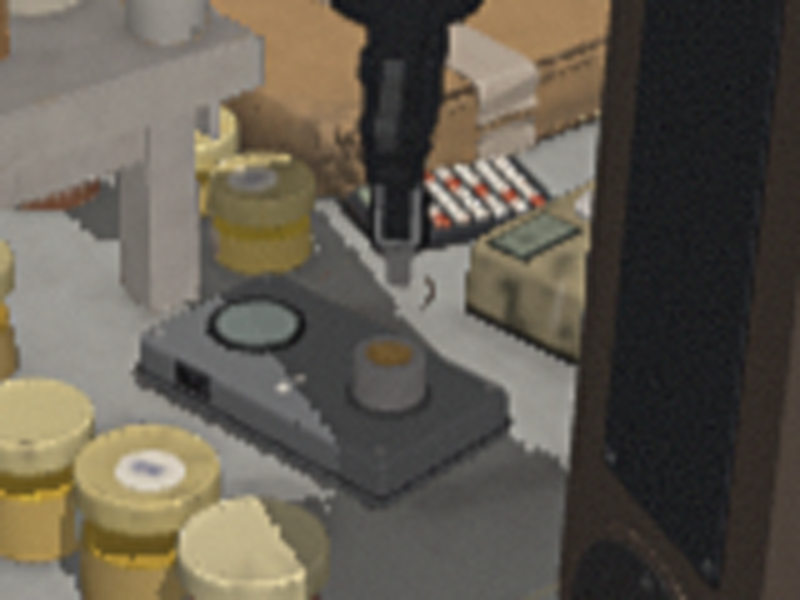

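View pics/top2.png

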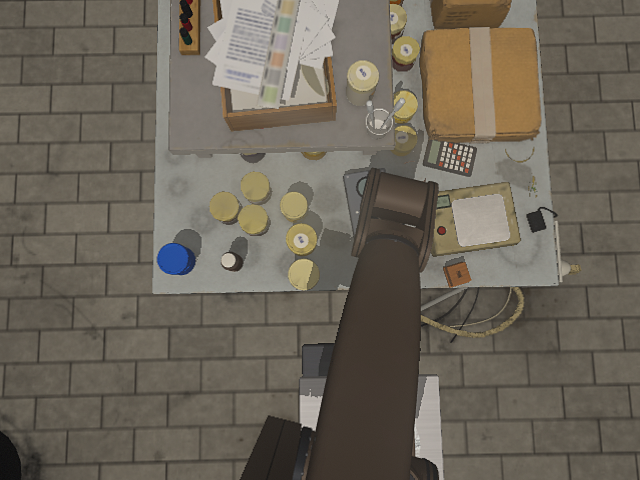

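Run:
```python
from h import *
for f in ("scene0","scene2"):
    S=cv2.imread(f"pics/{f}.png"); c=S[228:256,344:372].astype(int)
    hsv=cv2.cvtColor(S,cv2.COLOR_BGR2HSV)[228:256,344:372]
    o=(hsv[...,1]>85)&(abs(hsv[...,0].astype(int)-18)<8); yy,xx=np.nonzero(o)
    for r in o[4:18]: print("".join(".#"[int(v)] for v in r))
    uv=(xx.mean()+344,yy.mean()+228); uv2=((xx.min()+xx.max())/2+344,(yy.min()+yy.max())/2+228)
    print(f,uv,uv2,atz("scene",uv,.06),atz("scene",uv2,.06))
imgs=[cv2.resize(cv2.imread("pics/scene2.png")[214:254,340:376],None,fx=14,fy=14,interpolation=cv2.INTER_NEAREST)]
cv2.imwrite("pics/z3.png",imgs[0])
```

```text
............................
............................
............................
............................
............................
............................
.............##.............
..........########..........
.........#########..........
.........#########..........
...........#######..........
............................
............................
............................
scene0 (np.float64(357.34285714285716), np.float64(240.31428571428572)) (np.float64(357.0), np.float64(240.0)) [ 0.48511975 -0.01873083  0.06      ] [ 0.48682281 -0.01898531  0.06      ]
............................
............................
............................
............................
............................
............................
.............#..............
..........########..........
.........#########..........
..........########..........
...........#######..........
............................
............................
............................
scene2 (np.float64(357.45454545454544), np.float64(240.36363636363637)) (np.float64(357.0), np.float64(240.0)) [ 0.48476329 -0.01880792  0.06      ] [ 0.48682281 -0.01898531  0.06      ]
```

View pics/z3.png

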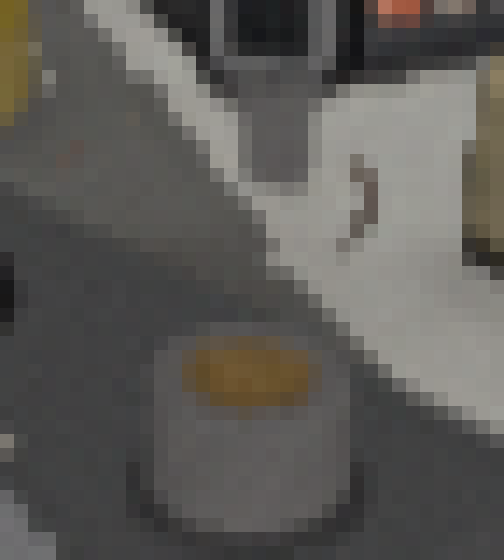

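```bash
python3 go.py .485 -.0225 .096 41; python3 -c "
from h import *
print(R.from_quat(imaging.camera_info('scene')['attitude']).as_matrix())"
```

```text
t 5.47 p [ 0.4857 -0.0258  0.1297] yaw 42.9 tilt 0.03 F [-1.   0.2 -0.7] M [-0.05  0.01 -0.01] op 0.11 q6 0.56
rows [ 0.07  -0.113  1.35 ] 0.381 dist mm 33.9
[[-0.5901143  -0.42917115  0.6837962 ]
 [-0.8072152   0.32729194 -0.49120627]
 [-0.01298943 -0.84183853 -0.53957313]]
```

```bash
python3 -m creep '[0.07,-0.11,0.5,0.2, 0.07,-0.11,1,0.2, 0.07,-0.11,1.35,0.2, 0.07,-0.11,1.35,0.2, 0.07,-0.11,1.35,0.2, 0.07,-0.11,1.35,0.2]'; python3 go.py .485 -.0225 .096 41;python3 - <<'E'
from h import *
S=imaging.read_camera("scene")[:,:,::-1]
cv2.imwrite("pics/scene3.png",S)
cv2.imwrite("pics/z4.png",cv2.resize(S[214:254,340:376],None,fx=14,fy=14,interpolation=cv2.INTER_NEAREST))
p=ctrl.get_state()["eef_pos"]
print(proj("scene",[p+[0,0,-.029]]))
E
```

```text
time: 5.97
eef_pos: [0.486, -0.022, 0.0969]
tcp_rot: [0.934, 0.358, 0.0, 0.0]
contact_force: [-0.0, 0.4, -0.3]
opening: 0.111
t 5.97 p [ 0.486  -0.022   0.0969] yaw 42.0 tilt 0.05 F [-0.   0.4 -0.3] M [ 0.03  0.01 -0.01] op 0.111 q6 0.58
rows [-0.041 -0.011  0.034] 0.196 dist mm 1.4
[[358.14145514 237.01979621]]
```

View pics/z4.png

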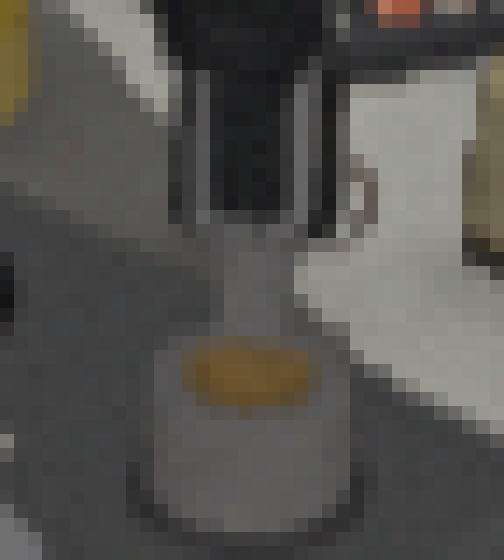

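```bash
python3 -m creep '[0,0,0.1,0, 0,0,0.2,0, 0,0,0.3,0, 0,0,0.4,0, 0,0,0.5,0, 0,0,0.5,0, 0,0,0.5,0]'; python3 go.py .485 -.0225 .070 42
```

```text
time: 6.6
eef_pos: [0.4859, -0.0218, 0.0837]
tcp_rot: [0.934, 0.359, 0.0, 0.0]
contact_force: [1.3, -1.9, -1.6]
opening: 0.112
t 6.6 p [ 0.4859 -0.0218  0.0837] yaw 42.0 tilt 0.06 F [ 1.3 -1.9 -1.6] M [-0.2  -0.29  0.04] op 0.112 q6 0.58
rows [-0.044 -0.005  0.547] 0.004 dist mm 13.7
```

```bash
python3 -m creep '[0,0.03,0.1,0, 0,0.03,0.2,0, 0,0.03,0.3,0, 0,0.03,0.3,0, 0,0.03,0.3,0]'; python3 go.py .485 -.0225 .070 42
```

```text
time: 7.02
eef_pos: [0.4858, -0.0221, 0.076]
tcp_rot: [0.934, 0.358, -0.0, -0.0]
contact_force: [0.5, -1.1, 0.4]
opening: 0.111
t 7.02 p [ 0.4858 -0.0221  0.076 ] yaw 42.0 tilt 0.04 F [ 0.5 -1.1  0.4] M [-0.1  -0.03 -0.03] op 0.111 q6 0.58
rows [-0.034 -0.011  0.239] 0.003 dist mm 6.0
```

```bash
python3 -m creep '[0,0.02,0.1,0, 0,0.02,0.2,0, 0,0.02,0.25,0, 0,0.02,0.28,0, 0,0.02,0.28,0, 0,0.02,0.28,0]'; python3 go.py .485 -.0225 .070 42
```

```text
time: 7.52
eef_pos: [0.4866, -0.0225, 0.0708]
tcp_rot: [0.933, 0.359, -0.001, -0.0]
contact_force: [-5.3, 0.7, 9.1]
opening: 0.105
t 7.52 p [ 0.4866 -0.0225  0.0708] yaw 42.0 tilt 0.07 F [-5.3  0.7  9.1] M [ 0.11  0.72 -0.01] op 0.105 q6 0.58
rows [-0.046 -0.043  0.033] 0.006 dist mm 1.8
```

```bash
python3 -m creep '[-0.02,-0.02,0,0.7, -0.02,-0.02,0,1.4, -0.02,-0.02,0,2.1, -0.02,-0.02,0,2.8, -0.02,-0.02,0,3.5, -0.02,-0.02,0,4.2, -0.02,-0.02,0,4.9, -0.02,-0.02,0,5.6, -0.02,-0.02,0,6]'; python3 go.py .4855 -.0223 .070
```

```text
time: 8.27
eef_pos: [0.4867, -0.0223, 0.0708]
tcp_rot: [0.995, 0.103, 0.001, -0.0]
contact_force: [-1.5, 1.9, 7.0]
opening: 0.108
t 8.27 p [ 0.4867 -0.0223  0.0708] yaw 11.9 tilt 0.09 F [-1.5  1.9  7. ] M [0.38 0.29 0.04] op 0.108 q6 1.11
rows [-0.047 -0.009  0.034] 0 dist mm 1.5
```

```bash
python3 -m creep '[0,0,0,0.7, 0,0,0,1.4, 0,0,0,2.1, 0,0,0,2.8, 0,0,0,3.5, 0,0,0,4.2, 0,0,0,4.9, 0,0,0,5.6, 0,0,0,6]'; python3 go.py .4855 -.0223 .070
python3 -m creep '[0,0,0,0.6, 0,0,0,1.2, 0,0,0,1.8, 0,0,0,2.4, 0,0,0,2.4]'; python3 go.py .4855 -.0223 .070
```

```text
time: 9.02
eef_pos: [0.4866, -0.0219, 0.0708]
tcp_rot: [0.987, -0.158, 0.001, -0.001]
contact_force: [-1.2, 2.9, 7.5]
opening: 0.113
t 9.02 p [ 0.4866 -0.0219  0.0708] yaw -18.1 tilt 0.11 F [-1.2  2.9  7.5] M [0.53 0.31 0.02] op 0.113 q6 1.63
rows [-0.038  0.028  0.033] 0 dist mm 1.4
time: 9.43
eef_pos: [0.4867, -0.0218, 0.0708]
tcp_rot: [0.966, -0.26, 0.0, -0.001]
contact_force: [-0.2, 2.5, 7.2]
opening: 0.113
t 9.43 p [ 0.4867 -0.0218  0.0708] yaw -30.1 tilt 0.12 F [-0.2  2.5  7.2] M [ 0.57  0.2  -0.03] op 0.113 q6 1.84
rows [-0.031  0.039  0.033] 0 dist mm 1.5
```

```bash
python3 -m creep '[0,0,0,0.5, 0,0,0,1.0, 0,0,0,1.5, 0,0,0,2, 0,0,0,2]'; python3 go.py .4855 -.0223 .070;  python3 -m creep '[0,0,0,0.4, 0,0,0,0.8, 0,0,0,1.2, 0,0,0,1.2]'; python3 go.py .4855 -.0223 .070
```

```text
time: 9.85
eef_pos: [0.4868, -0.0218, 0.0708]
tcp_rot: [0.94, -0.343, 0.001, -0.001]
contact_force: [-0.6, 2.9, 6.9]
opening: 0.111
t 9.85 p [ 0.4868 -0.0218  0.0708] yaw -40.1 tilt 0.13 F [-0.6  2.9  6.9] M [0.62 0.23 0.15] op 0.111 q6 2.01
rows [-0.025  0.049  0.033] 0 dist mm 1.6
time: 10.18
eef_pos: [0.4869, -0.0218, 0.0708]
tcp_rot: [0.921, -0.39, 0.001, -0.001]
contact_force: [-0.3, 3.9, 7.2]
opening: 0.108
t 10.18 p [ 0.4869 -0.0218  0.0708] yaw -46.0 tilt 0.13 F [-0.3  3.9  7.2] M [0.73 0.07 0.37] op 0.108 q6 2.12
rows [-0.023  0.054  0.034] 0 dist mm 1.7
```

```bash
python3 -m creep '[0,0,0,0.4, 0,0,0,0.8, 0,0,0,1.0, 0,0,0,1.0, 0,0,0,1]'; python3 go.py .4855 -.0223 .070
```

```text
time: 10.6
eef_pos: [0.4873, -0.0219, 0.0708]
tcp_rot: [0.903, -0.429, 0.001, -0.001]
contact_force: [-0.3, 3.1, 5.6]
opening: 0.11
t 10.6 p [ 0.4873 -0.0219  0.0708] yaw -50.9 tilt 0.19 F [-0.3  3.1  5.6] M [ 0.63 -0.18  0.42] op 0.11 q6 2.2
rows [-0.033  0.064  0.033] 0 dist mm 2.0
```

```bash
python3 -m creep '[0,0,0,0, 0,0,0,0, 0,0,0,0, 0,0,0,0, 0,0,0,0, 0,0,0,0]' 100; python3 -m creep '[0,0,-0.5,0, 0,0,-1.2,0, 0,0,-2,0, 0,0,-3,0, 0,0,-4,0, 0,0,-5,0, 0,0,-6,0, 0,0,-6,0, 0,0,-6,0]' 0; python3 go.py .412 .3 .2 0
python3 - <<'E'
from h import *
T=imaging.read_camera("top")[:,:,::-1];S=imaging.read_camera("scene")[:,:,::-1]
cv2.imwrite("pics/top4.png",T);cv2.imwrite("pics/scene4.png",S)
cv2.imwrite("pics/scene4c.png",cv2.resize(S[170:290,280:440],None,fx=5,fy=5,interpolation=cv2.INTER_CUBIC))
E
```

```text
time: 11.1
eef_pos: [0.4855, -0.0226, 0.069]
tcp_rot: [0.903, -0.431, -0.0, 0.0]
contact_force: [0.7, 0.8, -0.3]
opening: 0.608
time: 11.85
eef_pos: [0.4867, -0.0228, 0.2211]
tcp_rot: [0.903, -0.43, 0.002, -0.0]
contact_force: [0.0, 0.1, -0.1]
opening: 1.0
t 11.85 p [ 0.4867 -0.0228  0.2211] yaw -51.0 tilt 0.22 F [ 0.   0.1 -0.1] M [-0.02  0.02  0.01] op 1.0 q6 2.21
rows [-11.917  -5.804   0.817] -10.199 dist mm 332.0
```

View pics/scene4c.png

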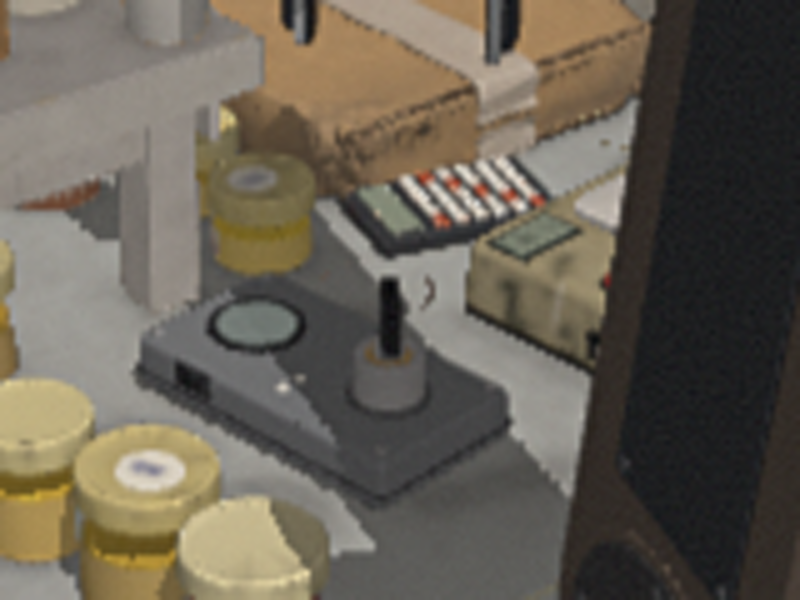

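Run:
```python
from h import *
from scipy.optimize import minimize
T=cv2.imread("pics/top0.png");S=cv2.imread("pics/scene0.png")
# cap white in top
h=cv2.cvtColor(T,cv2.COLOR_BGR2HSV)
c=(h[245:275,215:248,2]>165)&(h[245:275,215:248,1]<60); 
n,l,st,ce=cv2.connectedComponentsWithStats(c.astype(np.uint8)); i=1+np.argmax(st[1:,4]); print("cap",ce[i]+[215,245],st[i]); capuv=ce[i]+[215,245]
print(atz("top",capuv,.085))
import pickle
m=pickle.load(open("m.pkl","rb")); 
for cam in("top","scene"):
    mk=m[(cam,"sample")][0]["mask"]
    a=np.linspace(0,2*np.pi,40,endpoint=False)
    def cyl(x,y): return np.array([[x+.021*np.cos(t),y+.021*np.sin(t),z] for t in a for z in(0,.079)]+[[x+.015*np.cos(t),y+.015*np.sin(t),.085] for t in a])
    def f(p):
        uv=proj(cam,cyl(*(p*.01))); o=np.zeros((480*4,640*4),np.uint8)
        cv2.fillConvexPoly(o,cv2.convexHull(np.round((uv+.5)*4*16).astype(np.int32)),255,shift=4)
        o=cv2.resize(o,(640,480),interpolation=cv2.INTER_AREA)/255
        return ((o-mk)**2).sum()
    r=minimize(f,[41.,30.2],method="Nelder-Mead",options=dict(initial_simplex=[[41,30.2],[42,30.2],[41,31]],maxiter=60)); print(cam,r.x*.01,r.fun,mk.sum())
def crop(im,x0,y0,w,h,k): return cv2.resize(im[y0:y0+h,x0:x0+w],None,fx=k,fy=k,interpolation=cv2.INTER_NEAREST)
cv2.imwrite("pics/z5.png",np.hstack([crop(T,212,240,36,48,10),crop(S,244,284,36,48,10)]))
# jars in top: circles
for p in [(176,258),(294,206),(301,238),(303,273)]: print(p,np.round(atz("top",p,.074),3))
```

```text
cap [227.77702703 259.87837838] [  6   8  14  14 148]
[0.41454067 0.30354127 0.085     ]
top [0.41366404 0.30054521] 39.203813917723956 347
scene [0.4162327  0.30797562] 54.421822376009224 682
(176, 258) [0.422 0.42  0.074]
(294, 206) [0.533 0.158 0.074]
(301, 238) [0.461 0.143 0.074]
(303, 273) [0.383 0.14  0.074]
```

View pics/z5.png

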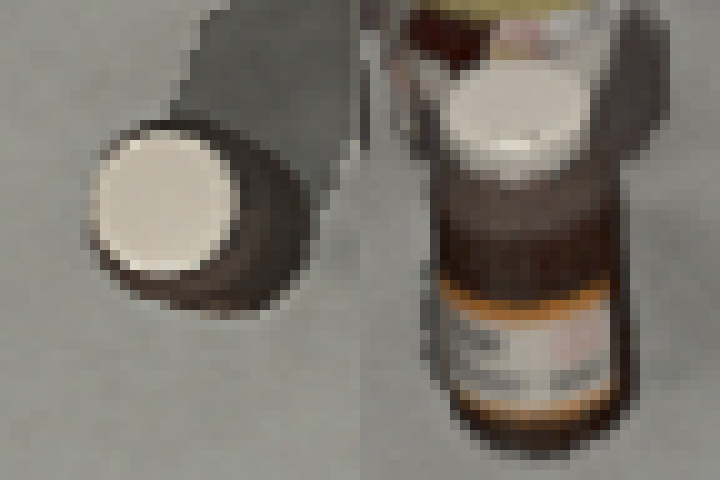

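Run:
```python
from h import *
T=cv2.imread("pics/top4.png");S=cv2.imread("pics/scene4.png")
def crop(im,x0,y0,w,h,k): return cv2.resize(im[y0:y0+h,x0:x0+w],None,fx=k,fy=k,interpolation=cv2.INTER_CUBIC)
cv2.imwrite("pics/s5.png",crop(S,270,120,100,75,8));cv2.imwrite("pics/t5.png",crop(T,340,90,100,75,8))
print("shelf corner",tri((332.2,177.4),(393,149)), tri((332.2,177.4),(391,149)))
print("leg base",atz("scene",(313,231),0))
for z in(.2,.4): print(atz("top",(404,169),z))
```

```text
shelf corner (array([ 0.63223469, -0.05230185,  0.17062776]), np.float64(0.00442809812342103)) (array([ 0.63079887, -0.04919358,  0.17220166]), np.float64(0.0011386265525631955))
leg base [ 0.67367789 -0.01121532  0.        ]
[ 0.58022231 -0.07002428  0.2       ]
[ 0.52846804 -0.03570665  0.4       ]
```

View pics/s5.png

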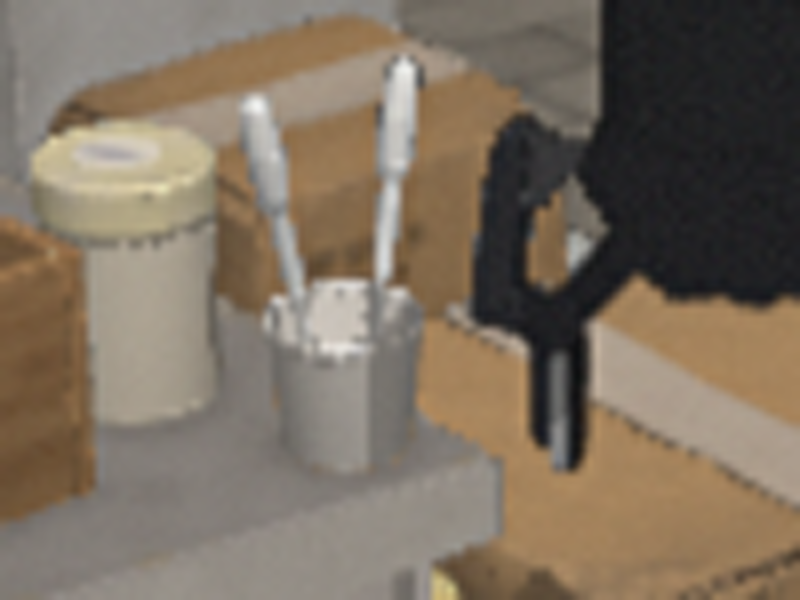

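View pics/t5.png

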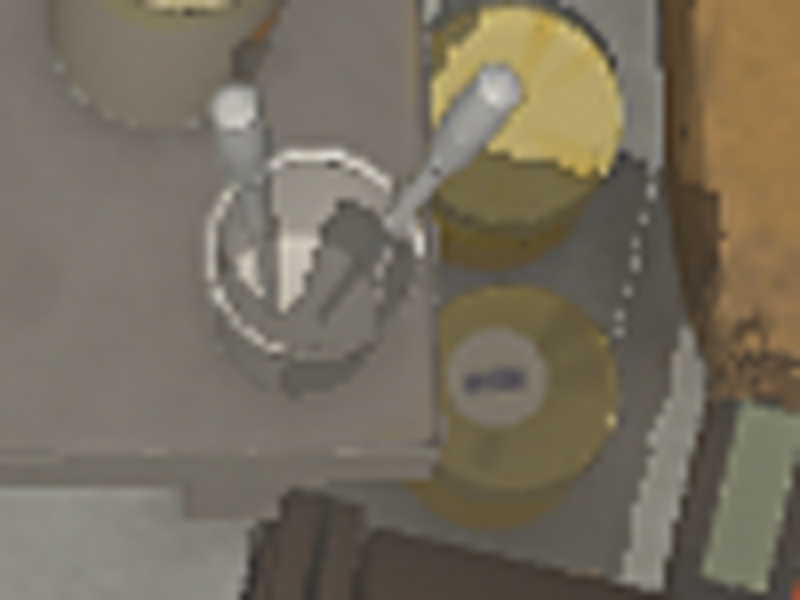

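View pics/top4.png

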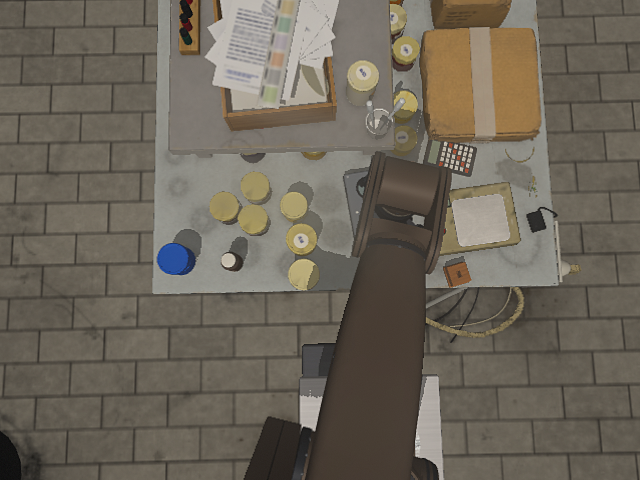

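The key stands edge-on at scene (358,232–240), seated in the switch. The shelf's front edge is at x≈0.635, z≈0.17. Next is the bottle.

```bash
python3 go.py .4145 .3045 .15 0; python3 -m creep '[-1.2,-0.5,0,-1.2, -2.4,-1.1,0.1,-2.4, -3.6,-1.7,0.3,-3.6, -4.8,-2.3,0.6,-4.8, -6,-2.9,1,-6, -7.2,-3.5,1.3,-7.2, -8.4,-4.1,1.7,-8.4, -9.6,-4.7,2.1,-9.6, -10.8,-5.3,2.5,-10.2, -12.02,-5.92,2.84,-10.2, -12.02,-5.92,2.84,-10.2, -12.02,-5.92,2.84,-10.2, -12.02,-5.92,2.84,-10.2]'; python3 go.py .4145 .3045 .12 0
python3 - <<'E'
from h import *
T=imaging.read_camera("top")[:,:,::-1];S=imaging.read_camera("scene")[:,:,::-1]
cv2.imwrite("pics/top6.png",T);cv2.imwrite("pics/scene6.png",S)
def crop(im,x0,y0,w,h,k): return cv2.resize(im[y0:y0+h,x0:x0+w],None,fx=k,fy=k,interpolation=cv2.INTER_CUBIC)
cv2.imwrite("pics/s6.png",crop(S,190,230,120,110,5));cv2.imwrite("pics/t6.png",crop(T,340,160,80,100,6))
p=ctrl.get_state()["eef_pos"];print(proj("scene",[p,[.4145,.3045,.085]]))
E
```

```text
t 11.95 p [ 0.485  -0.0224  0.218 ] yaw -51.0 tilt 0.12 F [-0.3  0.4 -1. ] M [ 0.02 -0.01  0.03] op 1.001 q6 2.21
rows [-11.931  -6.042   2.735] -10.199 dist mm 341.3
time: 13.03
eef_pos: [0.4107, 0.3036, 0.1468]
tcp_rot: [1.0, 0.0, -0.001, 0.001]
contact_force: [0.5, -0.5, 0.1]
opening: 1.0
t 13.03 p [0.4107 0.3036 0.1468] yaw 0.0 tilt 0.18 F [ 0.5 -0.5  0.1] M [0.02 0.02 0.01] op 1.0 q6 2.01
rows [ 0.154 -0.037  1.071] 0.009 dist mm 27.1
[[259.94741033 269.30778276]
 [261.00474907 292.9063562 ]]
```

View pics/s6.png

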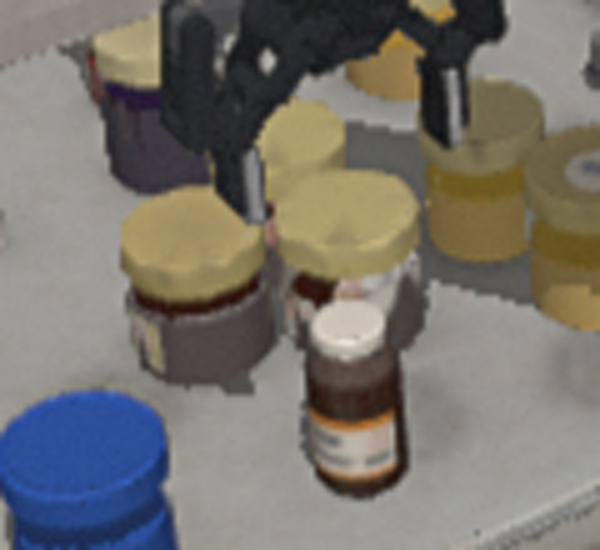

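View pics/t6.png

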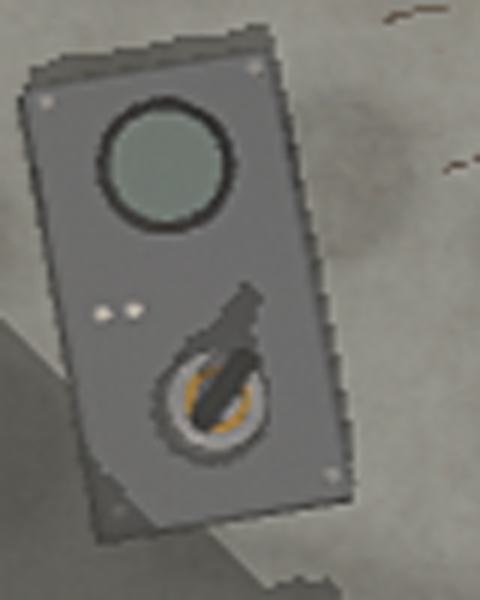

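```bash
python3 go.py .415 .3055 .038 0; python3 -m creep '[0.1,-0.05,0.6,0, 0.17,-0.08,1.4,0, 0.17,-0.08,2.2,0, 0.17,-0.08,3,0, 0.17,-0.08,3.8,0, 0.17,-0.08,4.3,0, 0.17,-0.08,4.34,0, 0.17,-0.08,4.34,0, 0.17,-0.08,4.34,0]'; python3 go.py .415 .3055 .038 0
```

```text
t 13.13 p [0.4117 0.3032 0.1479] yaw -0.1 tilt 0.05 F [ 0.7 -0.5  0.7] M [ 0.04  0.01 -0.02] op 1.004 q6 2.01
rows [ 0.136 -0.096  4.395] -0.012 dist mm 110.0
time: 13.88
eef_pos: [0.4169, 0.3059, 0.0409]
tcp_rot: [1.0, -0.001, 0.001, -0.0]
contact_force: [1.0, -0.9, 1.0]
opening: 0.999
t 13.88 p [0.4169 0.3059 0.0409] yaw -0.1 tilt 0.1 F [ 1.  -0.9  1. ] M [-0.    0.02  0.03] op 0.999 q6 2.01
rows [-0.076  0.015  0.115] -0.012 dist mm 3.5
```

```bash
python3 -m creep '[-0.07,0,0.1,0, -0.07,0,0.1,0, -0.07,0,0.1,0, -0.07,0,0.1,0, -0.07,0,0.1,0, -0.07,0,0.1,0, -0.07,0,0.1,0, -0.07,0,0.1,0, -0.07,0,0.1,0, -0.07,0,0.1,0, -0.07,0,0.1,0, -0.07,0,0.1,0]' 255 35; python3 go.py .415 .3055 .17 0;  python3 -m creep '[0,0,-0.1,0, 0,0,-0.3,0, 0,0,-0.6,0, 0,0,-0.9,0, 0,0,-1.2,0, 0,0,-1.2,0]'; python3 go.py
python3 - <<'E'
from h import *
T=imaging.read_camera("top")[:,:,::-1];S=imaging.read_camera("scene")[:,:,::-1]
cv2.imwrite("pics/top7.png",T);cv2.imwrite("pics/scene7.png",S)
def crop(im,x0,y0,w,h,k): return cv2.resize(im[y0:y0+h,x0:x0+w],None,fx=k,fy=k,interpolation=cv2.INTER_CUBIC)
cv2.imwrite("pics/s7.png",crop(S,190,210,130,120,5))
E
```

```text
time: 14.88
eef_pos: [0.4146, 0.3065, 0.0381]
tcp_rot: [1.0, 0.0, 0.0, -0.0]
contact_force: [-0.9, -0.8, 5.3]
opening: 0.471
t 14.88 p [0.4146 0.3065 0.0381] yaw 0.0 tilt 0.06 F [-0.9 -0.8  5.3] M [-0.07  0.19  0.01] op 0.471 q6 2.01
rows [ 0.022  0.037 -5.275] 0.004 dist mm 131.9
time: 15.38
eef_pos: [0.4154, 0.3068, 0.0695]
tcp_rot: [1.0, 0.0, 0.002, -0.001]
contact_force: [0.9, 0.2, -1.3]
opening: 0.468
t 15.38 p [0.4154 0.3068 0.0695] yaw 0.0 tilt 0.23 F [ 0.9  0.2 -1.3] M [-0.01  0.02 -0.01] op 0.468 q6 2.01
```

View pics/s7.png

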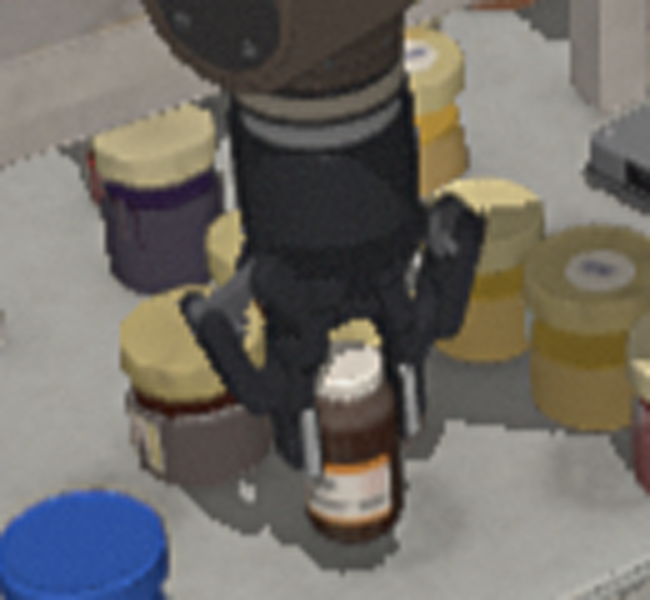

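Run:
```python
from h import *
p=ctrl.get_state()["eef_pos"];b=p[2]-.038
a=np.linspace(0,6.28,24)
S=cv2.imread("pics/scene7.png")
k=8;x0,y0=235,265
I=cv2.resize(S[y0:y0+65,x0:x0+60],None,fx=k,fy=k,interpolation=cv2.INTER_NEAREST)
for r,z,c in((.021,0,(0,0,255)),(.021,.079,(0,255,0)),(.014,.085,(255,0,0))):
    uv=(proj("scene",[[p[0]+r*np.cos(t),p[1]+r*np.sin(t),b+z] for t in a])-[x0,y0]+.5)*k
    cv2.polylines(I,[uv.astype(np.int32)],True,c,1)
cv2.imwrite("pics/z8.png",I); print(p)
```

```text
[0.41445669 0.30632701 0.06804891]
```

View pics/z8.png

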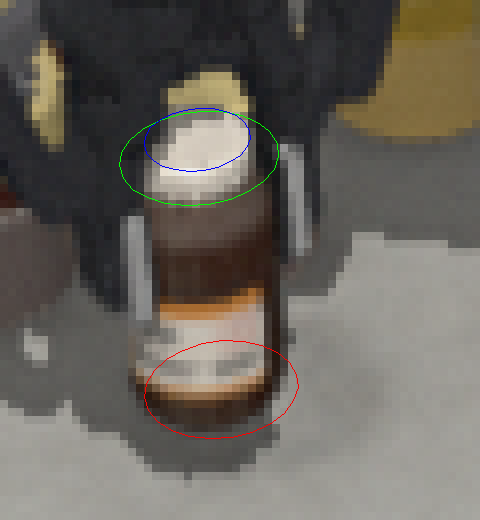

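```bash
python3 -m creep '[0,0,-0.4,0, 0,0,-1.0,0, 0,0,-1.7,0, 0,0,-2.4,0, 0,0,-3.1,0, 0,0,-3.7,0, 0,0,-3.9,0, 0,0,-3.9,0]'; python3 go.py .581 -.009 .165 8
```

```text
time: 16.15
eef_pos: [0.415, 0.3066, 0.1667]
tcp_rot: [1.0, 0.0, 0.002, -0.001]
contact_force: [1.0, -0.3, -1.3]
opening: 0.467
t 16.15 p [0.415  0.3066 0.1667] yaw 0.0 tilt 0.2 F [ 1.  -0.3 -1.3] M [ 0.05 -0.04 -0.06] op 0.467 q6 2.01
rows [ 6.638 12.625  0.07 ] -1.597 dist mm 356.6
```

```bash
python3 -m creep '[0.2,0.4,0,0, 0.6,1.1,0,0, 1.1,2.1,0,-0.2, 1.6,3.1,0,-0.4, 2.2,4.2,0,-0.6, 2.7,5.2,0,-0.8, 3.2,6.2,0,-1, 3.7,7.2,0,-1.2, 4.3,8.3,0,-1.4, 4.8,9.3,0,-1.6, 5.3,10.3,0,-1.6, 5.8,11.2,0,-1.6, 6.2,12,0,-1.6, 6.5,12.4,0,-1.6, 6.6,12.6,0,-1.6, 6.6,12.6,0,-1.6, 6.6,12.6,0,-1.6]'; python3 go.py .581 -.009 .11 8
python3 - <<'E'
from h import *
T=imaging.read_camera("top")[:,:,::-1];S=imaging.read_camera("scene")[:,:,::-1]
cv2.imwrite("pics/top9.png",T);cv2.imwrite("pics/scene9.png",S)
def crop(im,x0,y0,w,h,k): return cv2.resize(im[y0:y0+h,x0:x0+w],None,fx=k,fy=k,interpolation=cv2.INTER_CUBIC)
cv2.imwrite("pics/s9.png",crop(S,260,130,140,150,4))
E
```

```text
time: 17.57
eef_pos: [0.5784, -0.0083, 0.164]
tcp_rot: [0.998, 0.07, -0.001, -0.0]
contact_force: [-0.7, 0.3, -1.8]
opening: 0.474
t 17.57 p [ 0.5784 -0.0083  0.164 ] yaw 8.0 tilt 0.12 F [-0.7  0.3 -1.8] M [ 0.01  0.04 -0.01] op 0.474 q6 1.24
rows [0.102 0.044 2.159] 0.003 dist mm 54.1
```

View pics/s9.png

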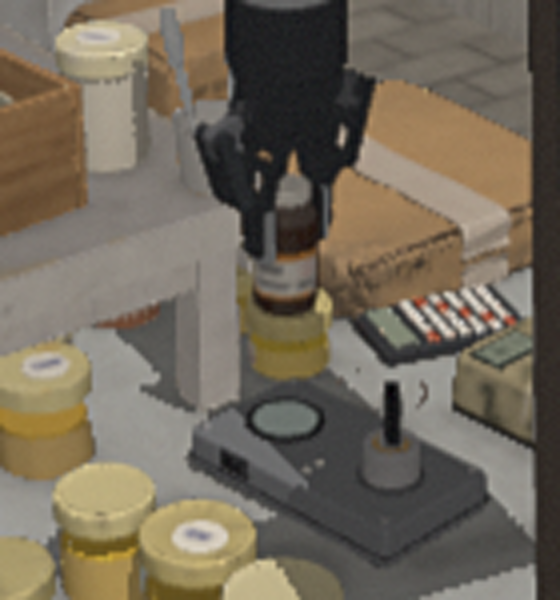

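View pics/top9.png

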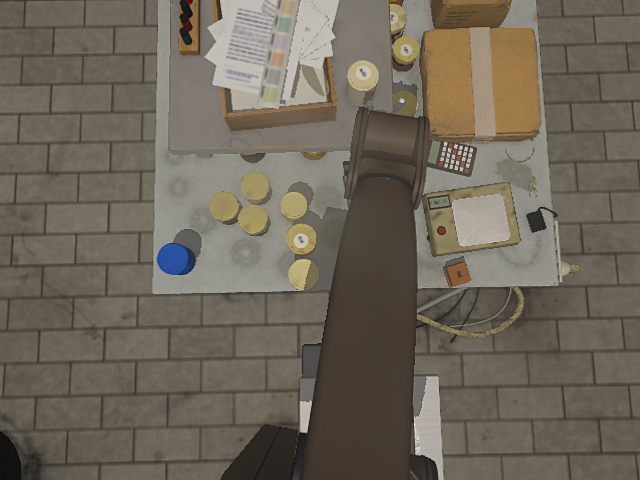

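```bash
python3 -m creep '[0.03,0,0.3,0, 0.06,0,0.8,0, 0.08,0,1.3,0, 0.08,0,1.8,0, 0.08,0,2.2,0, 0.08,0,2.35,0, 0.08,0,2.35,0, 0.08,0,2.35,0, 0.08,0,2.35,0]'; python3 go.py .581 -.009 .088 8
python3 - <<'E'
from h import *
S=imaging.read_camera("scene")[:,:,::-1]
cv2.imwrite("pics/scene10.png",S)
p=ctrl.get_state()["eef_pos"];b=p[2]-.038
x0,y0,k=300,180,8
I=cv2.resize(S[y0:y0+70,x0:x0+80],None,fx=k,fy=k,interpolation=cv2.INTER_NEAREST)
a=np.linspace(0,6.28,24)
for r,z,c in((.021,b,(0,0,255)),(.027,.0375,(0,255,0))):
    uv=(proj("scene",[[p[0]+r*np.cos(t),p[1]+r*np.sin(t),z] for t in a])-[x0,y0]+.5)*k
    cv2.polylines(I,[uv.astype(np.int32)],True,c,1)
cv2.imwrite("pics/z10.png",I); print(p)
E
```

```text
time: 18.42
eef_pos: [0.5817, -0.0087, 0.1067]
tcp_rot: [0.998, 0.07, 0.001, 0.0]
contact_force: [0.2, -0.4, -1.4]
opening: 0.47
t 18.42 p [ 0.5817 -0.0087  0.1067] yaw 8.0 tilt 0.07 F [ 0.2 -0.4 -1.4] M [-0.04 -0.02 -0.01] op 0.47 q6 1.24
rows [-0.031  0.009  0.749] 0.002 dist mm 18.7
[ 0.58182297 -0.00873512  0.10695756]
```

View pics/z10.png

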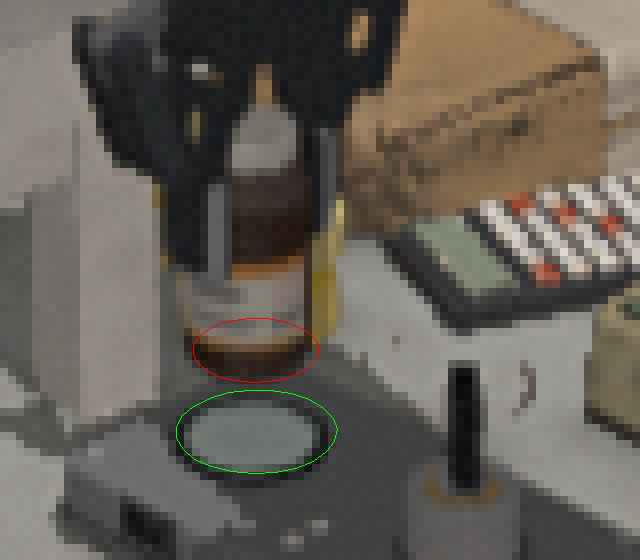

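```bash
python3 -m creep '[-0.03,-0.02,0.15,0, -0.06,-0.03,0.3,0, -0.06,-0.03,0.45,0, -0.06,-0.03,0.6,0, -0.06,-0.03,0.69,0, -0.06,-0.03,0.69,0, -0.06,-0.03,0.69,0, -0.06,-0.03,0.69,0, -0.06,-0.03,0.69,0, -0.06,-0.03,0.69,0]'; python3 go.py .580 -.0083 .0895 8
python3 - <<'E'
from h import *
T=imaging.read_camera("top")[:,:,::-1];S=imaging.read_camera("scene")[:,:,::-1]
cv2.imwrite("pics/scene11.png",S);cv2.imwrite("pics/top11.png",T)
p=ctrl.get_state()["eef_pos"];b=p[2]-.038
x0,y0,k=300,180,8
I=cv2.resize(S[y0:y0+70,x0:x0+80],None,fx=k,fy=k,interpolation=cv2.INTER_NEAREST)
a=np.linspace(0,6.28,24)
for r,z,c in((.021,b,(0,0,255)),(.027,.0375,(0,255,0))):
    uv=(proj("scene",[[p[0]+r*np.cos(t),p[1]+r*np.sin(t),z] for t in a])-[x0,y0]+.5)*k
    cv2.polylines(I,[uv.astype(np.int32)],True,c,1)
cv2.imwrite("pics/z11.png",I); print(p)
E
```

```text
time: 19.3
eef_pos: [0.5797, -0.008, 0.0891]
tcp_rot: [0.998, 0.07, 0.0, 0.0]
contact_force: [-0.1, 0.4, -0.5]
opening: 0.468
t 19.3 p [ 0.5797 -0.008   0.0891] yaw 8.0 tilt 0.03 F [-0.1  0.4 -0.5] M [-0.01  0.01 -0.01] op 0.468 q6 1.24
rows [ 0.009  0.012 -0.016] 0.003 dist mm 0.5
[ 0.57967263 -0.00800558  0.08905286]
```

View pics/z11.png

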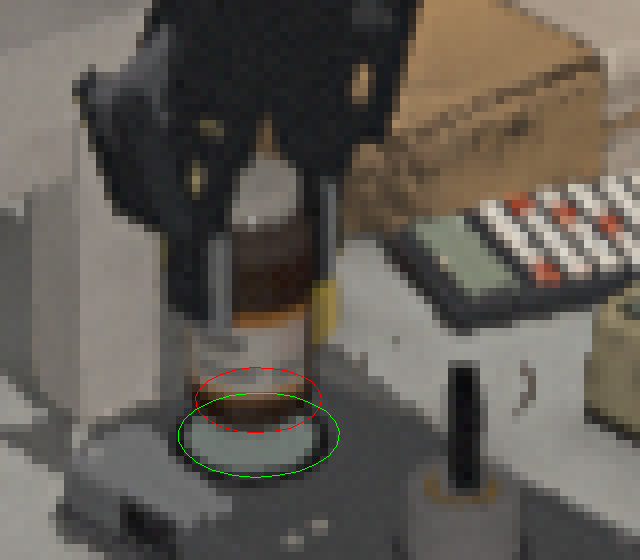

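View pics/scene11.png

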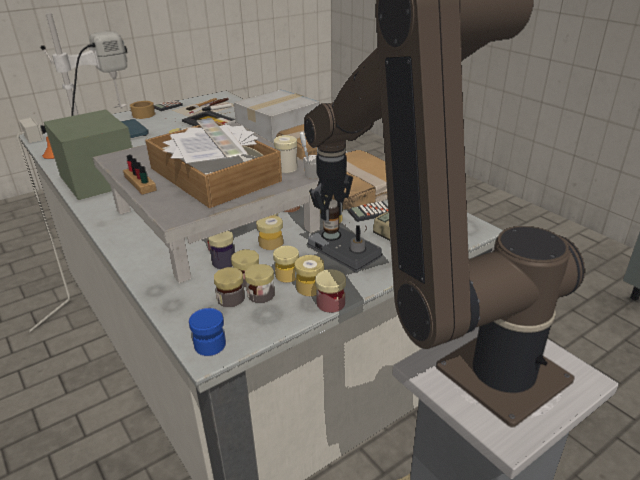

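```bash
python3 -m creep '[0,0,0,0,0,0,0,0,0,0,0,0,0,0,0,0]'; python3 go.py; python3 -c "
from plant import ctrl
print(ctrl.sign_off())"
```

```text
time: 19.73
eef_pos: [0.5795, -0.008, 0.0889]
tcp_rot: [0.998, 0.07, 0.0, -0.0]
contact_force: [0.1, -0.4, -0.9]
opening: 0.465
t 19.73 p [ 0.5795 -0.008   0.0889] yaw 8.0 tilt 0.0 F [ 0.1 -0.4 -0.9] M [-0.04  0.01 -0.01] op 0.465 q6 1.24
the job is handed in; nothing more can be done
None
```

I did the whole job and handed it in at about 19.7 s. The sign-off gives no verdict, so I can't confirm a pass.

**Key:** I took it from the stand and pushed it into the slot until it seated (tool tip at z 0.071, about 9 N upward). I then turned it clockwise about 93°. The torque rose from about 0.04 to 0.4 N m near the end, which means the switch had reached its stop. Afterwards the cameras showed the key upright and fully in, turned about 80° from where the slot began. I never read the switch angle itself; "on" rests on that torque rise and the picture.

**Bottle:** I gripped it with 35 N (opening 0.47) and carried it over the row with its base at about 0.127 m, against lids at about 0.075 m. In the last pictures no jar had visibly moved.

**Final hold:** The tool is still and vertical at (0.580, -0.008, 0.089), with no sign of contact with the reader. The last checks differ slightly:

| Check | Base above the glass | Off-centre |
|---|---|---|
| Arm position | about 13.5 mm | about 1–2 mm from the window position I measured |
| Scene picture | about 16 mm if centred | about 3 mm toward the far side if it is at 13.5 mm |

Both are inside the 3–25 mm and 10 mm limits. The two cameras differed by about 4–5 mm on where the reader is. I settled that for the key from the blade and switch seen together in one picture.

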